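Close the huller guard into its interlock switch

ROBOT

A 7-joint arm with a two-finger parallel gripper is mounted at the origin on the work surface. World frame = base frame: x ahead of the robot, y to its left, z up, the work surface at z = 0. Lengths are in m, angles in rad, forces in N, time in s.
With the tool pointing down it reaches from about 0.425 to 0.875 m from the base axis. Payload 4.7 kg.
Tool frame: the origin (TCP) lies at the very end of the fingers, on their centre line; the grasp point (between the pads) lies 19 mm behind it; z points along the fingers, y is the line along which they close (so a half turn about z gives the same grasp; the last joint's range is limited). The gripper opens to 87 mm and grips with 3 to 60 N. Pads are 19 mm wide; open, the fingers measure 117 mm over their backs; the gripper's body (75 mm by 190 mm) begins 51 mm behind the grasp point.
Start: joints at [0.014, 0.321, -0.07, 1.45, 0.023, 1.371, -0.057], TCP at [0.65, -0, 0.186] pointing down, gripper open.
Joint ranges: [-2.86, 2.86], [-0.3, 2.09], [-1.38, 1.24], [0.06, 2.45], [-1.56, 4.7], [0.09, 2.05], [-2.69, 2.69]. Speed limits (rad/s): [2.57, 2.57, 3.14, 3.14, 3.14, 3.14, 3.14].

INTERFACE

Orientations are given as a rotation vector (axis times angle).
In Python, from bench import ctrl, get_image, job gives the robot as it stands.
- The arm moves only by the shell command python3 -m crank 'ROWS' [FORCE]. ROWS is JSON, a list that holds one entry, the list of rows, each a list of 5 numbers: the shift along the tool's x, y, z in mm, then the turn about the tool's z in rad, then the closure, from -1 (fully open) to 1 (shut), so that 0 is half open. A call has 1 to 10 rows; each row shifts and turns the commanded pose from where the row before left it, along the tool's axes as they then stand; what a row does not reach is not made up. A row lasts 1/12 s, in which the tool goes at most 41.7 mm and 7.16 degrees, less where a joint would pass 70% of its speed; a pose out of reach is approached as far as the arm can. A call with a gripper value outside its range is refused whole. The fingers move at their own pace and stop on an object; FORCE is the grip in N (left out, the last holds). Time passes only in rows, so rows that do not move let the fingers close. It gives the time, the measured TCP pose, the force, the opening and the grip force at its end, in the units of the state.
- ctrl.get_state(): the state, without advancing time (a new reading comes with each control period).
- get_image(name): name is "scene" or "side" or "wrist"; returns a dict with "pixels" (384x512x3 uint8, red, green, blue), "fx", "fy", "cx", "cy" (pixels), "k1" (the pictures are not rectified: a ray, as slopes to the right and down, at radius r is drawn at 1 + k1 r^2 times it, then the intrinsics apply), "T" (4x4, takes a point from camera to world coordinates); the wrist camera has in their place "T_tool_cam" (4x4, takes a point from camera to tool coordinates, whose origin is the TCP and whose axes are the flange's). Camera axes: x right, y down, z forward; pixel columns grow to the right and rows downward; lengths in m; the calibration is good to about 2 mm. A picture is of the moment at which its call begins: read the wrist's pose just before it. There is no depth.
- job.close_job(): hands the job in; it is judged then, once.
The state is a dict: "time": time; "joint_positions": joint angles; "qd": joint speeds; "joint_torque": joint torques, N m; "position": TCP position; "tool_rot": TCP orientation; "ft_force": force on the tool from outside, world axes, zero at the start; "torque": the same for the moment, N m; "grip_width": opening from 0.0 (shut) to 1.0 (fully open); "grip_force": force on a finger pad.
Only numpy, scipy, OpenCV 4.12 (cv2) and the standard library are available. Lean on these libraries where they do the work, as an engineer would, in place of code of your own. Each camera call takes 0.05 s, during which the arm holds its last target. There are 200 camera calls.

TASK

Put the seed huller back in service: lift the scraper that was left across the guard's guide rails and lay it flat in the white tray. Then push the steel guard along the rails, without ramming it, until its flat tongue is fully home in the interlock switch, and finally press the black reset button all the way down and let go. Leave the other things on the bench where they are.

Things in the scene. Friction and masses are not known exactly. Their poses are not given: they have to be found in the camera images.
- guide: Fixed guard guide of the huller: grey deck 460 mm long, top 8 mm above the bench, 236 mm wide at the rear, 170 at the front, with two aluminium rails and the grey interlock switch at its front end. Origin: underside of the deck, on the midline; x = the way the guard is pushed (to the switch), z up. Deck from x = -240 to +220 mm.
- rail_gate (a point): Point midway between the two rails, level with their tops, at guide x = 40 mm; axes as the guide's. Rails are 12 mm wide, 18 high on the deck (tops 26 mm above the bench). Inner faces are 126 mm apart from here to the switch (guide x = 140) and flare out evenly behind, to 200 mm apart at guide x = -220.
- slot_mouth (a point): Middle of the mouth of the switch slot, in the switch face that looks back along the guide, at guide x = 140 mm, 34 mm above the bench; axes as the guide's. The slot is 38 mm wide, 12 high, 50 deep, its mouth flared to 56 mm wide over the first 20 mm. The switch housing is 60 mm long, 90 wide, its top 68 mm above the bench.
- guard: Loose sheet-steel guard, a closed box 150 mm long (x), 120 wide, 50 high, dark slits on top, 0.35 to 0.65 kg, on the deck between the flared rails, slightly askew. Too wide to grasp: push its flat rear face (x = -75 mm; slides at 2 to 6 N). Origin: centre of underside; x to the tongue. Home: front face (x = +75) against the switch, origin at guide x = 65 mm, y = 0.
- tongue_tip (a point): Middle of the end of the guard's flat steel tongue, 45 mm long, 32 wide, 6 thick, which stands out of the middle of the front face 26 mm above the guard's underside; axes as the guard's. Fully home it is 45 mm past the slot mouth.
- scraper: Loose hand scraper 210 mm long (x), 0.12 to 0.2 kg: wooden handle 26 mm wide, 20 high, x = -105 to +35 mm; steel blade 44 wide, 4 thick, x = 30 to 105. Lies across both rails in the guard's way, underside 26 mm above the bench (18 above the deck). Origin: centre of its flat underside; z up.
- scraper_grip (a point): Point on the scraper's handle at its balance point, x = 5 mm, 10 mm above its underside: grip here across the handle (26 mm wide, along the scraper's y).
- tray: Fixed open white tray 270 mm long (x) x 130 wide (y) x 35 high, walls and floor 5 mm thick. Origin: centre of its underside. The scraper lies in it lengthwise, either way round.
- reset_button (a joint): Reset button on the small grey control box, pressed straight down: 0 is up, 0.006 m is fully down (about 5 N), springs back when let go.
- reset_button_top (a point): Middle of the top of the black round reset button, 32 mm across, about 70 mm above the bench; the control box below it is 70 x 100 x 50 mm, fixed.
- jar: Bystander: glass jar with a steel lid, 70 mm across, 110 tall. Leave it.
- tin: Bystander: round tin, 74 mm across, 100 tall. Leave it.
- scoop: Bystander: aluminium hand scoop, square 110 x 75 x 45 mm pan with a 100 mm round handle. Leave it.
- wrench: Bystander: flat steel wrench lying on the bench. Leave it.
- cup: Bystander: white open cup, 80 mm across, 80 tall. Leave it.
- weigh_block: Bystander: wooden block 90 x 60 x 50 mm. Leave it.
Things that resemble listed ones, but are neither listed nor needed, are in the scene too. Leave any green look-alike of the guard alone.

How it is judged:
On the way, in this order (a step that is already met when the one before it is completed fails the run):
1. the scraper lies flat in the tray, let go (x of scraper_grip in the frame of tray between -0.07 and 0.07 m and y of scraper_grip in the frame of tray between -0.06 and 0.06 m and z of scraper_grip in the frame of tray between 0 and 0.03 m and angle between scraper's own z axis and vertical below 0.2 rad and linear speed of scraper below 0.02 m/s and contact force between the fingers and scraper below 0.2 N), for 0.2 s.
2. the guard's tongue is fully home in the switch (x of tongue_tip in the frame of slot_mouth between 0.041 and 0.052 m and y of tongue_tip in the frame of slot_mouth between -0.005 and 0.005 m and angle between the x axis of guard and the x axis of guide, either way round below 0.06 rad and angle between guard's own z axis and vertical below 0.05 rad), for 0.2 s.
3. the reset button is pressed down with the tongue home (all of step 2 and value of joint reset_button above 0.0045 m), for 0.05 s.
At the end, for the whole second after the job is handed in: Scraper flat and still in the tray (grip point within 70 mm lengthwise, 60 mm across of its centre); guard at rest on the deck, square to the guide within 0.06 rad, tongue at least 41 mm into the slot (45 is fully home); reset button pressed and up again (all of step 2 and x of scraper_grip in the frame of tray between -0.07 and 0.07 m and y of scraper_grip in the frame of tray between -0.06 and 0.06 m and z of scraper_grip in the frame of tray between 0 and 0.03 m and angle between scraper's own z axis and vertical below 0.2 rad and linear speed of scraper below 0.02 m/s and linear speed of guard below 0.01 m/s and value of joint reset_button below 0.002 m); the robot touches nothing.
It fails at once if the guard is rammed into the rails or the switch (over 60 N) (contact force between guard and guide above 60 N).
It fails at once if a bystander is moved more than 30 mm (distance of any of jar, tin, scoop, wrench, cup, weigh_block from where it was at the start of the episode above 0.03 m).
It also fails if it takes over 67 s, if anything falls off the work surface, if the arm or the gripper's body presses on something with over 40 N, if the wrist force passes 120 N, or if a joint passes its speed limit or range.

## Working session

There is one attempt and no reset: what is moved stays moved. The work goes in short steps, Python scripts to look and compute and a shell command to move; the robot and the scene stay as the last step left them, time stands still between calls to the robot, and variables do not carry over. Pictures are saved under pics/ and viewed, at most 10 in all, crops included, and the job is handed in when it is done.

```bash
ls; mkdir -p pics; cat > h.py <<'E'
import numpy as np, cv2
from bench import ctrl, get_image, job
from scipy.spatial.transform import Rotation as R
def snap(name, f=None):
    s=ctrl.get_state(); im=get_image(name)
    if name=='wrist':
        T=np.eye(4); T[:3,:3]=R.from_rotvec(s['tool_rot']).as_matrix(); T[:3,3]=s['position']
        im['T']=T@np.array(im['T_tool_cam'])
    if f: cv2.imwrite(f, im['pixels'][:,:,::-1])
    return im
def ray(im,u,v):
    x=(u-im['cx'])/im['fx']; y=(v-im['cy'])/im['fy']; rd=np.hypot(x,y); r=rd
    for _ in range(20): r=rd/(1+im['k1']*r*r)
    k=r/rd if rd>0 else 1
    T=np.array(im['T']); return T[:3,3], T[:3,:3]@np.array([x*k,y*k,1])
def onz(im,u,v,z):
    o,d=ray(im,u,v); return o+d*(z-o[2])/d[2]
def proj(im,p):
    q=np.linalg.inv(np.array(im['T']))@np.append(p,1); x,y=q[:2]/q[2]; k=1+im['k1']*(x*x+y*y)
    return np.array([im['fx']*x*k+im['cx'], im['fy']*y*k+im['cy']])
E
python3 - <<'E'
from h import *
import pickle
d={}
for n in ['scene','side','wrist']:
    d[n]=snap(n,f'pics/{n}0.png'); print(n,np.round(d[n]['T'],2).tolist(),d[n]['fx'],d[n]['k1'])
pickle.dump(d,open('d0.pkl','wb')); print(ctrl.get_state())
E
```

```text
pics
scene [[-0.43, 0.55, -0.71, 1.37], [0.9, 0.27, -0.34, 0.46], [0.01, -0.79, -0.61, 0.83], [0.0, 0.0, 0.0, 1.0]] 390.5470170338365 -0.09673389342506132
side [[0.85, -0.24, 0.47, -0.3], [-0.53, -0.42, 0.74, -1.25], [0.02, -0.88, -0.48, 0.92], [0.0, 0.0, 0.0, 1.0]] 487.9666035877682 0.019055526356262845
wrist [[1.0, -0.0, -0.0, 0.65], [-0.0, -0.96, -0.26, 0.07], [-0.0, 0.26, -0.96, 0.38], [0.0, 0.0, 0.0, 1.0]] 310.44489581144546 -0.027728259861666337
{'time': 0.15, 'joint_positions': array([ 0.01407489,  0.32162787, -0.070115  ,  1.45137542,  0.0225779 ,
        1.37082387, -0.05690973]), 'qd': array([-5.26041379e-04, -1.05883083e-03,  1.83714830e-03, -2.75485756e-03,
       -3.51083489e-06,  4.86632389e-04,  1.87416201e-03]), 'joint_torque': array([ 2.16972071e-04, -4.91794288e+01, -4.04079035e-01, -3.12878716e+01,
       -6.39387709e-02,  4.04033612e-02,  9.90178205e-05]), 'position': array([ 6.49527753e-01, -5.57537927e-06,  1.84938904e-01]), 'tool_rot': array([-2.22067524e+00, -2.22081654e+00,  1.66834116e-03]), 'ft_force': array([-0.43513364, -0.13480782, -0.02223176]), 'torque': array([ 0.04531213,  0.02801099, -0.02460379]), 'grip_force': 0.0, 'grip_width': 0.9978575398531868}
```

View pics/scene0.png

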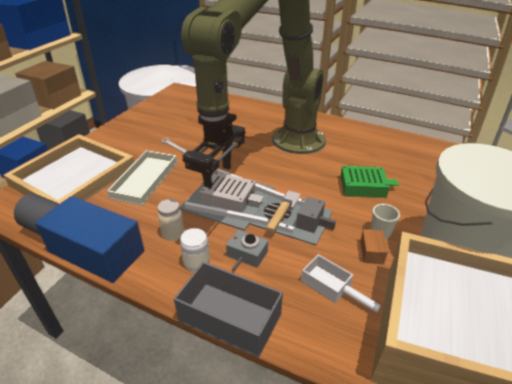

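View pics/side0.png

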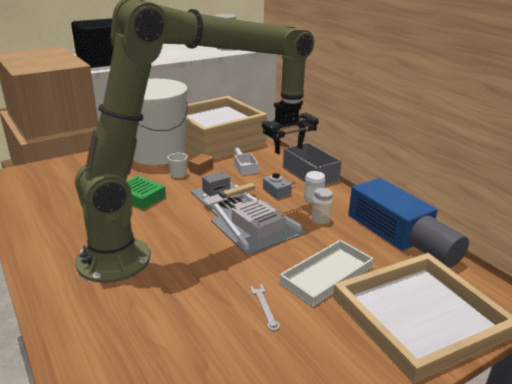

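The scene view shows the guide at about (265,205), the scraper at (278,215), the button at (250,240) and the tray at (143,177). In the side view the tray is at (327,272), the button at (277,177) and the guard at (258,215). Next I'll look closer.

```bash
python3 - <<'E'
import cv2,numpy as np
a=cv2.imread('pics/scene0.png')[130:280,90:350]; b=cv2.imread('pics/side0.png')[140:310,170:390]
a=cv2.resize(a,None,fx=3,fy=3,interpolation=2);cv2.imwrite('pics/a.png',a)
cv2.imwrite('pics/b.png',cv2.resize(b,None,fx=3.5,fy=3.5,interpolation=2))
E
```

```text
(no output)
```

View pics/b.png

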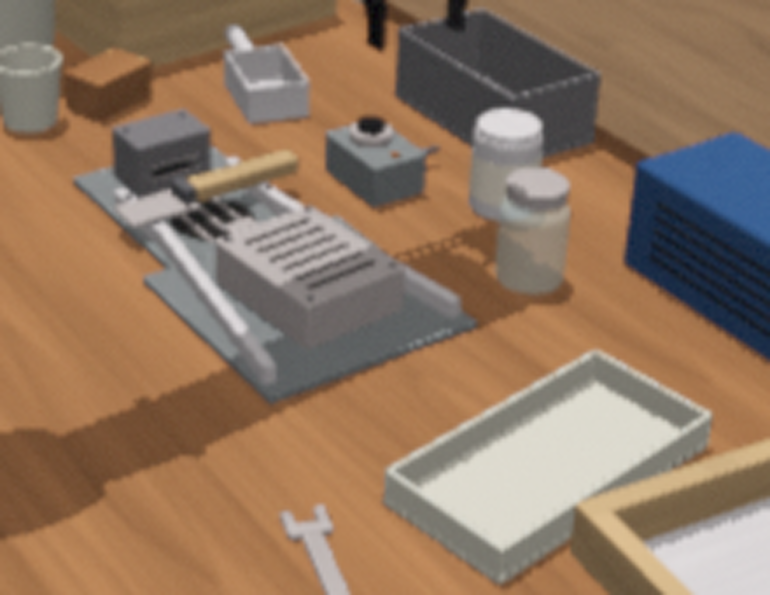

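View pics/wrist0.png

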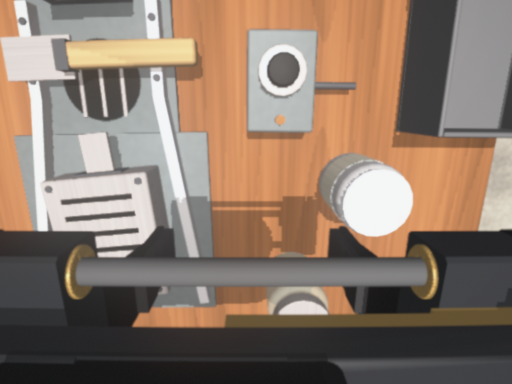

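The wrist view shows the scraper handle from (68,55) to (195,52), with the blade end at (3,57). The button is at (284,69) and the tongue at (97,150). The side crop shows the tray rim corners at (388,470), (596,352), (710,412) and (502,553).

```bash
python3 - <<'E'
from h import *
import pickle
d=pickle.load(open('d0.pkl','rb')); w=d['wrist']; s=d['side']
C=[(388,470),(596,352),(710,412),(502,553)]
P=np.array([onz(s,170+u/3.5,140+v/3.5,.035) for u,v in C]); print('tray',P.round(3).tolist(),P.mean(0).round(3),[np.linalg.norm(P[i]-P[i-1]).round(3) for i in range(4)])
for n,u,v,z in [('handleR',195,52,.036),('handleL',70,55,.036),('bladeend',3,58,.03),('button',284,69,.07),('tonguetip',95,134,.037),
 ('gFL',45,183,.058),('gFR',149,172,.058),('switchrailL',23,20,.026),('railscrewR',152,17,.026),('scrR2',156,77,.026),('scrL2',34,77,.026),('deckstepR',208,132,.008),('deckstepL',20,135,.008),('rearR',214,304,.008),('boxc',249,31,.05),('boxc',316,31,.05),('boxc',313,130,.05)]:
    print(n,onz(w,u,v,z).round(4))
print(onz(s,170+372/3.5,140+127/3.5,.07))
E
```

```text
tray [[0.373, -0.362, 0.035], [0.633, -0.319, 0.035], [0.658, -0.439, 0.035], [0.391, -0.489, 0.035]] [ 0.514 -0.402  0.035] [np.float64(0.129), np.float64(0.263), np.float64(0.122), np.float64(0.272)]
handleR [0.5908 0.1331 0.036 ]
handleL [0.4591 0.1316 0.036 ]
bladeend [0.3815 0.131  0.03  ]
button [0.6803 0.1121 0.07  ]
tonguetip [0.476  0.0498 0.037 ]
gFL [ 0.4241 -0.001   0.058 ]
gFR [0.5397 0.0109 0.058 ]
switchrailL [0.4076 0.1688 0.026 ]
railscrewR [0.5456 0.1693 0.026 ]
scrR2 [0.5455 0.1099 0.026 ]
scrL2 [0.41   0.1115 0.026 ]
deckstepR [0.5976 0.0496 0.008 ]
deckstepL [0.3688 0.0474 0.008 ]
rearR [ 0.597  -0.1854  0.008 ]
boxc [0.647  0.1497 0.05  ]
boxc [0.7128 0.1498 0.05  ]
boxc [0.7144 0.0542 0.05  ]
[0.67116854 0.09721506 0.07      ]
```

View pics/a.png

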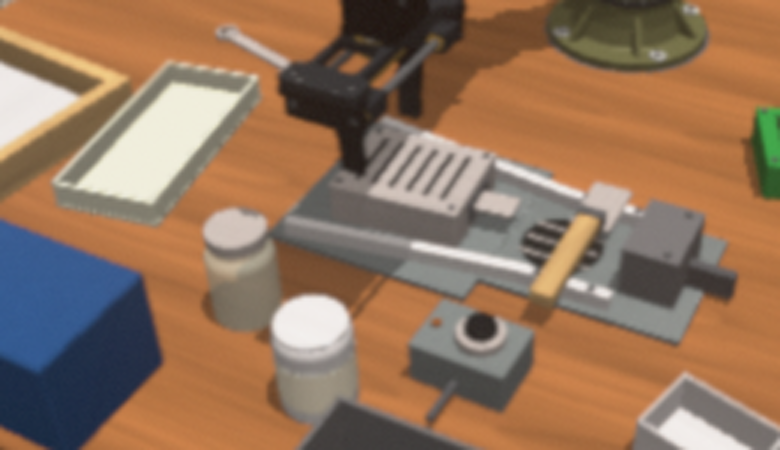

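The measurements agree with the given sizes. Guide midline is at x≈0.478 running along +y, with the slot mouth at y≈0.195. The scraper grip is at (0.481, 0.132) and the tray centre at (0.514, -0.402), yaw 0.17. I'm moving above the scraper, turning 90° and checking.

```bash
python3 -m crank '[[[22,-28,0,0,-1],[22,-28,0,0,-1],[22,-28,0,0,-0.5],[22,-28,0,0,0],[22,-28,0,0,0],[22,-29,0,0,0],[0,0,0,0.12,0],[0,0,0,0.12,0],[0,0,0,0.12,0],[0,0,0,0.12,0]]]' 25
python3 -m crank '[[[0,0,0,0.12,0],[0,0,0,0.12,0],[0,0,0,0.12,0],[0,0,0,0.12,0],[0,0,0,0.12,0],[0,0,0,0.12,0],[0,0,0,0.12,0],[0,0,0,0.12,0],[0,0,0,0.12,0],[0,0,15,0.01,0]]]'
python3 -m crank '[[[0,0,30,0,0],[0,0,15,0,0],[0,0,0,0,0],[0,0,0,0,0]]]'
python3 - <<'E'
from h import *
import pickle
im=snap('wrist','pics/w1.png'); pickle.dump(im,open('d1.pkl','wb')); s=ctrl.get_state();print(s['position'],R.from_rotvec(s['tool_rot']).as_matrix().round(3).tolist())
E
```

```text
time: 0.98
position: [0.4806, 0.1321, 0.1857]
tool_rot: [2.69, 1.622, -0.0]
ft_force: [0.7, -0.4, 0.8]
grip_width: 0.527
grip_force: 0.0
time: 1.82
position: [0.4828, 0.1325, 0.173]
tool_rot: [-3.14, 0.007, -0.008]
ft_force: [0.5, 1.2, -0.1]
grip_width: 0.5
grip_force: 0.0
time: 2.15
position: [0.4803, 0.1318, 0.1252]
tool_rot: [3.141, 0.001, -0.003]
ft_force: [-0.2, -0.3, 0.9]
grip_width: 0.502
grip_force: 0.0
[0.4813544  0.13211742 0.12641267] [[1.0, 0.001, 0.001], [0.001, -1.0, 0.0], [0.001, -0.0, -1.0]]
```

View pics/w1.png

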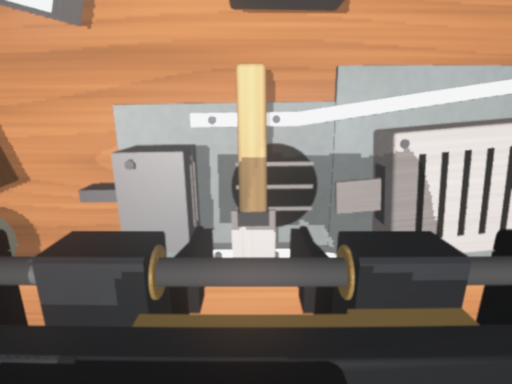

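The handle runs from (252,66) to (254,210), with the blade below it, the switch face at (196,200) and the tongue tip at (337,197). I'm checking the offset.

```bash
python3 - <<'E'
from h import *
import pickle
w=pickle.load(open('d1.pkl','rb'))
for n,u,v,z in [('h0',252,66,.046),('h1',253.5,210,.046),('hl',240,140,.046),('hr',267,140,.046),('tip',337,181,.037),('tip',337,213,.037),('switchtop face L',193,155,.068),('railR',212,120,.026),('railR2',277,119,.026),('railL',218,255,.026),('rearedge step',334,100,.008)]: print(n,onz(w,u,v,z).round(4))
E
```

```text
h0 [0.5893 0.1317 0.046 ]
h1 [0.4627 0.1302 0.046 ]
hl [0.5279 0.1423 0.046 ]
hr [0.5279 0.1183 0.046 ]
tip [0.4887 0.0509 0.037 ]
tip [0.4567 0.0485 0.037 ]
switchtop face L [0.5176 0.1805 0.068 ]
railR [0.5447 0.169  0.026 ]
railR2 [0.5456 0.1082 0.026 ]
railL [0.4065 0.1673 0.026 ]
rearedge step [0.5634 0.0514 0.008 ]
```

Position confirmed. I'm descending 96 mm, closing and lifting.

```bash
python3 -m crank '[[[0,1,25,0,0],[0,0,25,0,0],[0,0,20,0,0],[0,0,15,0,0],[0,0,11,0,0],[0,0,0,0,0],[0,0,0,0,1],[0,0,0,0,1],[0,0,0,0,1],[0,0,0,0,1]]]' 30
python3 -m crank '[[[0,0,0,0,1],[0,0,0,0,1],[0,0,-5,0,1],[0,0,-10,0,1],[0,0,-20,0,1],[0,0,-30,0,1],[0,0,-30,0,1],[0,0,-30,0,1],[0,0,-25,0,1],[0,0,0,0,1]]]' 30
python3 - <<'E'
from h import *
snap('wrist','pics/w2.png')
E
```

```text
time: 3.03
position: [0.482, 0.1313, 0.031]
tool_rot: [-3.141, -0.001, -0.004]
ft_force: [1.0, 0.8, 0.4]
grip_width: 0.281
grip_force: 0.0
time: 3.87
position: [0.4846, 0.1322, 0.1868]
tool_rot: [-3.139, -0.001, -0.017]
ft_force: [0.7, 0.3, 0.8]
grip_width: 0.007
grip_force: 0.0
```

View pics/w2.png

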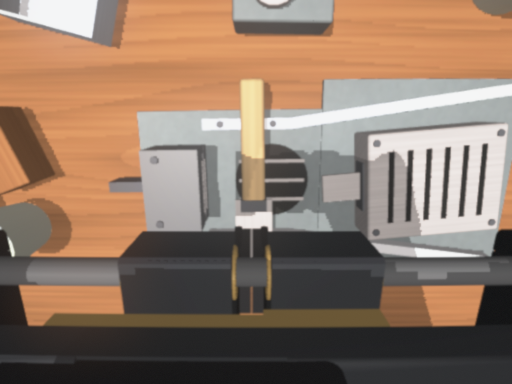

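The fingers shut to 0.007, so nothing is held. The scraper still lies across the rails, handle end at (253,80). I'll re-measure it, then grip lower and wait longer.

```bash
python3 - <<'E'
from h import *
im=snap('wrist')
print(ctrl.get_state()['position'])
g=cv2.cvtColor(im['pixels'],cv2.COLOR_RGB2HSV)
for z in(.046,.036): print([onz(im,u,v,z).round(4).tolist() for u,v in[(253,80),(254,198),(241,130),(266,130)]])
E
python3 -m crank '[[[0,0,-2,0,0],[0,0,30,0,0],[0,0,30,0,0],[0,0,30,0,0],[0,0,0,0,0],[0,0,0,0,0],[0,0,0,0,0]]]'
```

```text
[0.48186213 0.13126701 0.18163341]
[[0.5879, 0.1308, 0.046], [0.4623, 0.1295, 0.046], [0.5375, 0.1435, 0.046], [0.5375, 0.1168, 0.046]]
[[0.5889, 0.1307, 0.036], [0.4596, 0.1294, 0.036], [0.537, 0.1438, 0.036], [0.537, 0.1164, 0.036]]
time: 4.55
position: [0.4815, 0.1312, 0.0926]
tool_rot: [-3.141, -0.001, -0.001]
ft_force: [0.7, -0.3, 1.4]
grip_width: 0.443
grip_force: 0.0
```

```bash
python3 -m crank '[[[0,1,25,0,0],[0,0,20,0,0],[0,0,15,0,0],[0,0,10,0,0],[0,0,5,0,0],[0,0,0,0,0],[0,0,0,0,1],[0,0,0,0,1],[0,0,0,0,1],[0,0,0,0,1]]]' 30
python3 -m crank '[[[0,0,0,0,1],[0,0,0,0,1],[0,0,0,0,1],[0,0,0,0,1]]]' 30
```

```text
time: 5.38
position: [0.4817, 0.1302, 0.0176]
tool_rot: [-3.141, -0.001, -0.002]
ft_force: [0.0, 0.1, 0.4]
grip_width: 0.284
grip_force: 0.0
time: 5.72
position: [0.481, 0.13, 0.0168]
tool_rot: [3.142, 0.001, 0.0]
ft_force: [0.6, -1.4, -0.0]
grip_width: 0.027
grip_force: 0.0
```

The fingers closed again without holding anything. I'll look at all three views in one picture.

```bash
python3 - <<'E'
from h import *
import pickle
d={n:snap(n) for n in('scene','side','wrist')}; pickle.dump(d,open('d3.pkl','wb'))
p=ctrl.get_state()['position']
A=[]
for n in('scene','side'):
    u,v=proj(d[n],[.481,.13,.036]); u,v=int(u),int(v); print(n,u,v,proj(d[n],p))
    c=d[n]['pixels'][v-37:v+38,u-50:u+50,::-1]; A.append(cv2.resize(c,(400,300),interpolation=2))
print(proj(d['wrist'],p))
w=cv2.resize(d['wrist']['pixels'][:,:,::-1],(400,300))
print(d['wrist']['T_tool_cam'])
cv2.imwrite('pics/c3.png',np.vstack([np.hstack(A),np.hstack([w,w*0])]))
E
```

```text
scene 282 207 [282.35807963 211.71237979]
side 228 192 [228.68680471 197.20107493]
[252.13809201 221.10517956]
[[-1.02430303e-03 -9.64481340e-01 -2.64149003e-01  7.18774333e-02]
 [ 9.99999265e-01 -8.16487800e-04 -8.96520625e-04 -5.09134178e-04]
 [ 6.49002976e-04 -2.64149727e-01  9.64481467e-01 -1.99445810e-01]
 [ 0.00000000e+00  0.00000000e+00  0.00000000e+00  1.00000000e+00]]
```

View pics/c3.png

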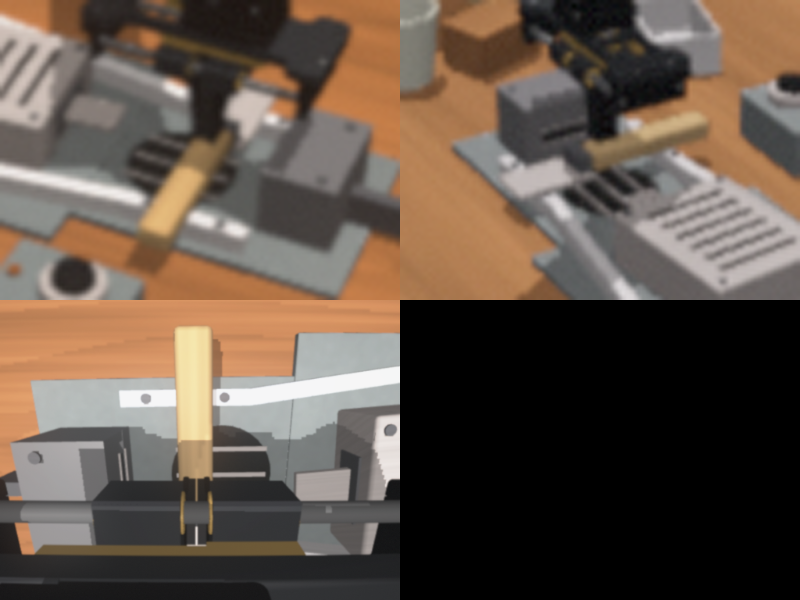

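In all three views the fingertips sit visibly on or above the handle top instead of beside it. I'll triangulate the tips.

```bash
python3 - <<'E'
from h import *
import pickle
d=pickle.load(open('d3.pkl','rb'))
o1,a=ray(d['scene'],284.5,205); o2,b=ray(d['side'],229,189.5)
A=np.stack([a,-b],1); t=np.linalg.lstsq(A,o2-o1,rcond=None)[0]; print(o1+a*t[0],o2+b*t[1])
for z in(.017,.046): print(z,[proj(d[n],[.481,.13,z]).round(1) for n in d])
print(ctrl.get_state())
c=[]
for n,u,v,h in(('scene',284,200,25),('side',229,185,25),('wrist',251,225,50)):
    c.append(cv2.resize(d[n]['pixels'][v-h:v+h,u-h:u+h,::-1],(266,266),interpolation=2))
c=np.hstack(c); cv2.imwrite('pics/c4.png',np.clip(255*(c/255.)**.6,0,255).astype('uint8'))
E
```

```text
[0.48266287 0.13626132 0.04805953] [0.48487718 0.13401544 0.04646998]
0.017 [array([282.4, 211.7]), array([228.7, 197.1]), array([252. , 221.2])]
0.046 [array([282.8, 204.6]), array([228.6, 190.3]), array([252.1, 238. ])]
{'time': 5.8667, 'joint_positions': array([-0.14345681,  0.16553812, -0.18630544,  2.00518335,  0.03700066,
        0.97401597, -1.91810302]), 'qd': array([-4.29258036e-04, -9.57556593e-04, -7.09987745e-04, -1.05461862e-04,
       -9.95035161e-05, -7.05117494e-04,  5.30743569e-04]), 'joint_torque': array([ 1.91134609e-04, -3.54868197e+01, -7.23943971e-01, -2.65020901e+01,
        4.04293241e-03, -8.29955027e-02, -1.28740479e-05]), 'position': array([0.48100826, 0.12992584, 0.01673433]), 'tool_rot': array([3.14151694e+00, 1.20427750e-03, 1.92715833e-05]), 'ft_force': array([-0.70758602,  0.27526733,  0.68078164]), 'torque': array([ 0.00958948,  0.12365706, -0.05338545]), 'grip_force': 0.0, 'grip_width': 0.0073566661869871675}
```

View pics/c4.png

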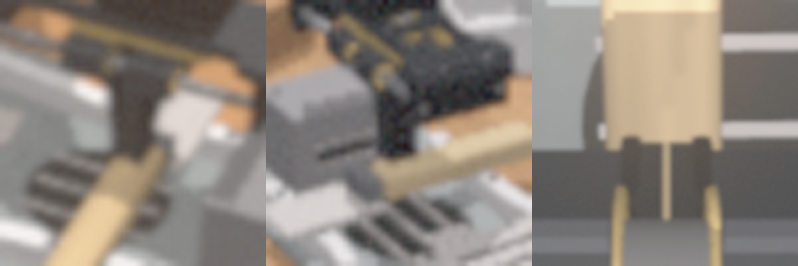

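The closed tips triangulate to z≈0.047 while the TCP reads 0.017. The first pictures, with the fingers open, will tell whether this offset is constant.

```bash
python3 - <<'E'
from h import *
import pickle
s=pickle.load(open('d0.pkl','rb'))['side']
# dark finger bottoms in side0: lowest dark px per column
g=s['pixels'].max(2)
for u in range(268,312,2):
    c=np.where(g[110:160,u]<45)[0]; print(u,c.max()+110 if len(c) else None,end=' ')
print()
for x in(-.058,-.0435,.0435,.058): print(x,[proj(s,[.6495+x,0,z]).round(1).tolist() for z in(.185,.205,.215)])
E
```

```text
268 135 270 136 272 137 274 140 276 151 278 152 280 136 282 136 284 133 286 125 288 125 290 125 292 124 294 124 296 124 298 147 300 148 302 147 304 133 306 122 308 129 310 129 
-0.058 [[274.6, 163.1], [274.8, 157.8], [274.9, 155.2]]
-0.0435 [[278.0, 162.2], [278.3, 157.0], [278.4, 154.3]]
0.0435 [[298.1, 156.9], [298.4, 151.8], [298.6, 149.2]]
0.058 [[301.3, 156.1], [301.7, 151.0], [301.9, 148.4]]
```

The fingertips end about 30–38 mm behind the reported TCP in this picture too, which explains the empty grasps. I'll open, then creep down while watching the force.

```bash
python3 -m crank '[[[0,0,0,0,0],[0,0,0,0,0],[0,0,0,0,0],[0,0,0,0,0],[0,0,0,0,0],[0,0,2,0,0],[0,0,2,0,0],[0,0,2,0,0],[0,0,2,0,0],[0,0,0,0,0]]]'
python3 -m crank '[[[0,0,2,0,0],[0,0,2,0,0],[0,0,2,0,0],[0,0,0,0,0]]]'
```

```text
time: 6.7
position: [0.4805, 0.1299, 0.0081]
tool_rot: [3.141, 0.001, -0.002]
ft_force: [0.9, 0.3, 0.2]
grip_width: 0.496
grip_force: 0.0
time: 7.03
position: [0.4807, 0.1299, 0.0023]
tool_rot: [3.141, 0.001, -0.001]
ft_force: [-1.0, 0.4, -0.5]
grip_width: 0.499
grip_force: 0.0
```

```bash
python3 -m crank '[[[0,0,2,0,0],[0,0,2,0,0],[0,0,2,0,0],[0,0,2,0,0],[0,0,0,0,1],[0,0,0,0,1],[0,0,0,0,1],[0,0,0,0,1],[0,0,0,0,1],[0,0,0,0,1]]]' 30
python3 -m crank '[[[0,0,0,0,1],[0,0,0,0,1],[0,0,0,0,1]]]' 30
```

```text
time: 7.87
position: [0.4812, 0.13, -0.0051]
tool_rot: [-3.142, -0.001, -0.001]
ft_force: [-0.7, -0.4, -0.1]
grip_width: 0.294
grip_force: 29.9
time: 8.12
position: [0.4811, 0.13, -0.0051]
tool_rot: [-3.142, -0.001, -0.001]
ft_force: [-0.3, -0.0, 0.5]
grip_width: 0.298
grip_force: 29.9
```

Gripped: width 0.298 × 87 mm = 26 mm at 29.9 N. I'm lifting and carrying it over the tray.

```bash
python3 -m crank '[[[0,0,-5,0,1],[0,0,-10,0,1],[0,0,-20,0,1],[0,0,-30,0,1],[0,0,-30,0,1],[0,0,-30,0,1],[0,0,-30,0,1],[0,0,-20,0,1],[0,0,0,0,1]]]'
python3 -m crank '[[[2,15,0,0,1],[2,25,0,0,1],[2,32,0,0,1],[2,35,0,0,1],[2,35,0,0,1],[2,35,0,0,1],[2,35,0,0,1],[2,35,0,0,1],[2,35,0,0,1],[2,35,0,0,1]]]'
python3 -m crank '[[[2,35,0,0,1],[2,35,0,0,1],[2,35,0,0,1],[2,35,0,0,1],[0,30,0,0,1],[0,25,0,0,1],[0,15,0,0,1],[0,5,0,0,1],[0,0,0,0,1],[0,0,0,0,1]]]'
python3 - <<'E'
from h import *
import pickle
d={n:snap(n,f'pics/{n}5.png') for n in('scene','side','wrist')}; pickle.dump(d,open('d5.pkl','wb'))
print(ctrl.get_state()['position'])
A=[cv2.resize(d['wrist']['pixels'][:,:,::-1],(512,384))]
cv2.imwrite('pics/c5.png',A[0])
E
```

```text
time: 8.87
position: [0.4841, 0.1309, 0.1757]
tool_rot: [-3.139, -0.001, -0.015]
ft_force: [0.9, 0.6, -1.8]
grip_width: 0.294
grip_force: 29.9
time: 9.7
position: [0.5002, -0.1885, 0.1689]
tool_rot: [-3.141, -0.001, 0.002]
ft_force: [-0.2, 0.3, -1.7]
grip_width: 0.296
grip_force: 29.9
time: 10.53
position: [0.5099, -0.4, 0.1693]
tool_rot: [-3.14, -0.004, 0.0]
ft_force: [0.0, 0.1, -1.6]
grip_width: 0.293
grip_force: 29.9
[ 0.51042091 -0.3997159   0.16991876]
```

View pics/c5.png

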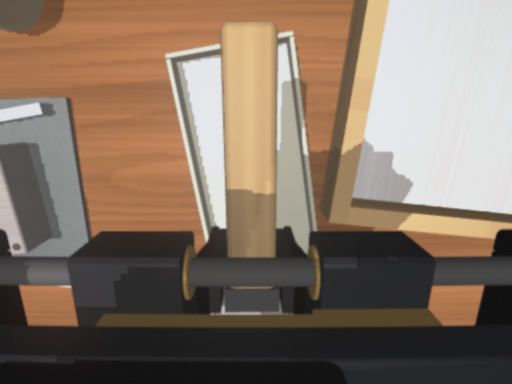

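The scraper is held. The far-end rim corners of the tray are at (167,56) and (292,34), with the right-hand rim running down to (313,225).

```bash
python3 - <<'E'
from h import *
import pickle
w=pickle.load(open('d5.pkl','rb'))['wrist']
a,b,c,e=[onz(w,u,v,.035) for u,v in[(167,56),(292,34),(316,220),(205,232)]]
print(a,b,c,e,np.linalg.norm(a-b))
for p,q in((c,b),(e,a)): print(np.arctan2(*(p-q)[[1,0]]*-1 if 0 else (q-p)[[1,0]]))
n=(b-a)/np.linalg.norm(b-a); ax=np.array([-n[1],n[0],0]); ax*=np.sign(ax[0]); m=(a+b)/2; print('yaw',np.arctan2(ax[1],ax[0]),'centre',m-ax*.135)
E
```

```text
[ 0.63651004 -0.31401118  0.035     ] [ 0.65678861 -0.43832007  0.035     ] [ 0.4635282  -0.47267092  0.035     ] [ 0.4484401  -0.34551023  0.035     ] 0.12595205552168198
0.17590676168384595
0.16594558144421365
yaw 0.16170613501475833 centre [ 0.51341053 -0.39790094  0.035     ]
```

The centre and yaw agree with the first estimate. I'm turning −0.17, lowering 194 mm and releasing.

```bash
python3 -m crank '[[[0,0,0,-0.09,1],[0,0,0,-0.08,1],[0,0,30,0,1],[0,0,35,0,1],[0,0,35,0,1],[0,0,35,0,1],[0,0,25,0,1],[0,0,15,0,1],[0,0,8,0,1],[0,0,0,0,1]]]'
python3 -m crank '[[[0,0,3,0,1],[0,0,3,0,1],[0,0,2,0,1],[0,0,0,0,1]]]'
python3 -m crank '[[[0,0,1,0,1],[0,0,1,0,1],[0,0,1,0,1],[0,0,0,0,1]]]'
```

```text
time: 11.52
position: [0.5088, -0.3999, -0.015]
tool_rot: [-3.127, -0.27, 0.004]
ft_force: [-0.1, 0.5, -2.6]
grip_width: 0.298
grip_force: 29.9
time: 11.85
position: [0.5099, -0.4022, -0.0205]
tool_rot: [3.129, 0.268, 0.002]
ft_force: [-0.1, 0.4, -2.9]
grip_width: 0.299
grip_force: 29.9
time: 12.18
position: [0.5094, -0.4019, -0.0243]
tool_rot: [-3.13, -0.268, 0.0]
ft_force: [0.2, 0.6, -0.8]
grip_width: 0.295
grip_force: 29.9
```

The weight is on the tray floor: the force went from −2.9 to −0.8. I'm releasing, raising, turning back and going behind the guard.

```bash
python3 -m crank '[[[0,0,0,0,0.6],[0,0,0,0,0.3],[0,0,0,0,0],[0,0,0,0,0],[0,0,0,0,0],[0,0,0,0,0],[0,0,-10,0,0],[0,0,-25,0,0],[0,0,-35,0,0],[0,0,-35,0,0]]]'
python3 -m crank '[[[0,0,-35,0,0],[0,0,-35,0,0],[0,0,0,-0.1,0],[0,0,0,-0.1,0],[0,0,0,-0.1,0],[0,0,0,-0.1,0],[0,0,0,-0.1,0],[0,0,0,-0.1,0],[0,0,0,-0.1,0],[0,0,0,-0.1,0]]]'
python3 -m crank '[[[0,0,0,-0.1,0],[0,0,0,-0.1,0],[0,0,0,-0.1,0],[0,0,0,-0.1,0],[0,0,0,-0.1,0],[0,0,0,-0.1,0],[0,0,0,0,0],[0,0,0,0,0]]]'
python3 - <<'E'
from h import *
import pickle
d={n:snap(n,f'pics/{n}6.png') for n in('scene','side','wrist')}; pickle.dump(d,open('d6.pkl','wb'))
s=ctrl.get_state(); print(s['position'],R.from_rotvec(s['tool_rot']).as_matrix()[:,0])
# scraper handle: wood-yellow blob inside tray, in scene and side
for n in('scene','side'):
    im=d[n]; q=[proj(im,[x,y,.02]) for x in(.38,.65) for y in(-.48,-.32)]; q=np.array(q); lo=q.min(0).astype(int);hi=q.max(0).astype(int)
    c=im['pixels'][lo[1]:hi[1],lo[0]:hi[0]]
    P=np.array([[.392,-.475],[.375,-.37],[.63,-.326],[.65,-.43]]); poly=np.array([proj(im,[*p,.008]) for p in P]).astype(np.int32)
    m=np.zeros(im['pixels'].shape[:2],np.uint8); cv2.fillPoly(m,[poly],1)
    h=cv2.cvtColor(im['pixels'],cv2.COLOR_RGB2HSV); k=(m>0)&(h[...,1]>80)&(h[...,0]<30)
    ys,xs=np.where(k); print(n,k.sum()); 
    if k.sum():
        w=np.array([onz(im,x,y,.02) for x,y in zip(xs,ys)]); print(w.mean(0).round(3)); rr=cv2.minAreaRect((w[:,:2]*1000).astype(np.float32)); print(rr)
E
```

```text
time: 13.02
position: [0.5087, -0.4015, 0.0818]
tool_rot: [-3.129, -0.268, 0.002]
ft_force: [0.2, -1.1, 0.1]
grip_width: 0.5
grip_force: 0.0
time: 13.85
position: [0.5094, -0.4022, 0.1518]
tool_rot: [2.774, 1.472, 0.0]
ft_force: [-0.2, 0.1, -0.1]
grip_width: 0.502
grip_force: 0.0
time: 14.52
position: [0.5095, -0.4022, 0.1515]
tool_rot: [2.224, 2.218, 0.0]
ft_force: [-0.8, -0.6, -0.0]
grip_width: 0.5
grip_force: 0.0
[ 0.50943254 -0.40207275  0.15110064] [ 1.91999379e-03  9.99998124e-01 -2.56620661e-04]
scene 220
[ 0.555 -0.387  0.02 ]
((553.9358520507812, -388.29473876953125), (144.6766815185547, 34.274505615234375), 10.51059627532959)
side 265
[ 0.55 -0.4   0.02]
((539.8103637695312, -404.0386047363281), (151.16195678710938, 64.26580810546875), 33.17144775390625)
```

The scraper's handle centre is at (0.55, −0.39), as expected, so it lies in the tray. Now I'll go behind the guard.

```bash
python3 -m crank '[[[20,-4,0,0,0],[35,-4,0,0,0],[35,-4,0,0,0],[35,-4,0,0,0],[35,-4,0,0,0],[22,-3,0,0,0],[0,0,30,0,0],[0,0,35,0,0],[0,0,35,0,0],[0,0,30,0,0]]]'
python3 -m crank '[[[0,0,15,0,0],[0,0,6,0,0],[8,0,0,0,0],[8,0,0,0,0],[8,0,0,0,0],[8,0,0,0,0],[8,0,0,0,0],[5,0,0,0,0],[5,0,0,0,0],[0,0,0,0,0]]]'
```

```text
time: 15.5
position: [0.486, -0.2196, 0.0193]
tool_rot: [2.222, 2.22, -0.0]
ft_force: [-0.4, 0.1, 0.1]
grip_width: 0.494
grip_force: 0.0
time: 16.33
position: [0.4867, -0.1686, 0.0001]
tool_rot: [2.219, 2.223, 0.001]
ft_force: [0.1, -0.8, -0.3]
grip_width: 0.497
grip_force: 0.0
```

```bash
python3 -m crank '[[[5,0,0,0,0],[5,0,0,0,0],[5,0,0,0,0],[5,0,0,0,0],[5,0,0,0,0],[5,0,0,0,0]]]'
python3 -m crank '[[[5,0,0,0,0],[5,0,0,0,0],[5,0,0,0,0],[5,0,0,0,0],[5,0,0,0,0],[5,0,0,0,0],[5,0,0,0,0],[5,0,0,0,0]]]'
```

```text
time: 16.83
position: [0.4864, -0.14, -0.0002]
tool_rot: [2.222, 2.221, -0.001]
ft_force: [-0.8, -1.5, -0.4]
grip_width: 0.503
grip_force: 0.9
time: 17.5
position: [0.4864, -0.0995, -0.0003]
tool_rot: [2.221, 2.221, 0.0]
ft_force: [-1.5, -2.4, 0.6]
grip_width: 0.499
grip_force: 1.3
```

```bash
python3 - <<'E'
from h import *
s=ctrl.get_state(); print(s['position'],s['ft_force'])
im=snap('scene','pics/s7.png')
# guard top at .058: light top mask; expected region
h=cv2.cvtColor(im['pixels'],cv2.COLOR_RGB2HSV)
y0=s['position'][1]+.01
for x,y,z in[(.42,y0+.15,.058),(.54,y0+.15,.058),(.48,y0+.195,.037)]: print(proj(im,[x,y,z]).round())
E
```

```text
[ 4.86415121e-01 -9.95030398e-02 -2.65553785e-04] [-1.47185116 -2.35769316  0.55867434]
[271. 185.]
[255. 206.]
[276. 204.]
```

Contact is at 2–3 N and the guard is sliding. I'll keep going and ease toward the midline.

```bash
python3 -m crank '[[[5,-1,0,0,0],[5,-1,0,0,0],[5,-1,0,0,0],[5,-1,0,0,0],[5,-1,0,0,0],[5,-1,0,0,0],[5,0,0,0,0],[5,0,0,0,0]]]'
python3 -m crank '[[[5,0,0,0,0],[5,0,0,0,0],[5,0,0,0,0],[5,0,0,0,0],[4,0,0,0,0],[4,0,0,0,0],[4,0,0,0,0],[4,0,0,0,0]]]'
python3 - <<'E'
from h import *
import pickle
d={n:snap(n,f'pics/{n}8.png') for n in('scene','wrist','side')}; pickle.dump(d,open('d8.pkl','wb'))
im=d['wrist']; g=cv2.cvtColor(im['pixels'],cv2.COLOR_RGB2GRAY)
T=im['T']; print(ctrl.get_state()['position'])
for p in[(.478,.07,.058),(.478,.115,.037),(.418,.07,.058),(.538,.07,.058),(.478,.195,.068)]: print(p,proj(im,p).round())
E
```

```text
time: 18.22
position: [0.4803, -0.0594, -0.0003]
tool_rot: [-2.221, -2.221, 0.0]
ft_force: [0.2, -2.3, 1.2]
grip_width: 0.501
grip_force: 1.1
time: 18.88
position: [0.4803, -0.0238, -0.0003]
tool_rot: [-2.222, -2.221, 0.001]
ft_force: [-1.7, -3.2, 0.9]
grip_width: 0.501
grip_force: 1.4
[ 4.80842538e-01 -2.28928399e-02 -1.69872066e-04]
(0.478, 0.07, 0.058) [247.  63.]
(0.478, 0.115, 0.037) [247. -34.]
(0.418, 0.07, 0.058) [106.  64.]
(0.538, 0.07, 0.058) [387.  64.]
(0.478, 0.195, 0.068) [ 245. -350.]
```

```bash
python3 -m crank '[[[4,0,0,0,0],[4,0,0,0,0],[4,0,0,0,0],[4,0,0,0,0],[4,0,0,0,0],[4,0,0,0,0]]]'
python3 -m crank '[[[4,0,0,0,0],[4,0,0,0,0],[4,0,0,0,0],[3,0,0,0,0],[3,0,0,0,0]]]'
python3 - <<'E'
from h import *
import pickle
im=snap('scene','pics/s9.png'); pickle.dump(im,open('d9.pkl','wb'))
# profile along guide midline-ish at top height, x=.50
for x in(.45,.51):
    print([int(im['pixels'][tuple(np.round(proj(im,[x,y,.058])[::-1]).astype(int))].mean()) for y in np.arange(.12,.26,.005)])
E
```

```text
time: 19.53
position: [0.4801, 0.0005, -0.0004]
tool_rot: [-2.221, -2.221, 0.0]
ft_force: [-1.3, -2.3, 0.8]
grip_width: 0.499
grip_force: 1.3
time: 19.95
position: [0.4805, 0.0186, -0.0003]
tool_rot: [-2.221, -2.222, -0.0]
ft_force: [-1.2, -2.0, -1.3]
grip_width: 0.499
grip_force: 1.0
[138, 186, 181, 119, 158, 186, 175, 134, 162, 188, 196, 195, 147, 122, 125, 126, 127, 127, 127, 126, 127, 127, 127, 127, 125, 121, 84, 109, 136]
[112, 190, 191, 134, 113, 186, 189, 133, 113, 185, 192, 193, 165, 130, 98, 105, 91, 101, 90, 101, 86, 103, 110, 99, 110, 94, 87, 66, 65]
```

The front edge is at y≈0.18, about 15 mm short of the switch. I'm continuing slowly.

```bash
python3 -m crank '[[[2,0,0,0,0],[2,0,0,0,0],[2,0,0,0,0],[2,0,0,0,0],[2,0,0,0,0]]]'
python3 -m crank '[[[1,0,0,0,0],[1,0,0,0,0],[1,0,0,0,0]]]'
python3 -m crank '[[[1,0,0,0,0],[1,0,0,0,0],[1,0,0,0,0]]]'
```

```text
time: 20.42
position: [0.4806, 0.0264, -0.0002]
tool_rot: [2.22, 2.22, -0.003]
ft_force: [-0.8, -9.6, 1.3]
grip_width: 0.5
grip_force: 4.8
time: 20.67
position: [0.4806, 0.0262, -0.0001]
tool_rot: [2.219, 2.218, -0.007]
ft_force: [-1.1, -13.3, 0.6]
grip_width: 0.502
grip_force: 6.8
time: 20.92
position: [0.4805, 0.0262, -0.0001]
tool_rot: [2.219, 2.215, -0.011]
ft_force: [-0.6, -18.8, 1.7]
grip_width: 0.499
grip_force: 9.9
```

It stopped at y=0.0262 with the force rising to about 19 N. I'll back off, rise and check the gap between guard and switch from above.

```bash
python3 -m crank '[[[-5,0,0,0,0],[-10,0,0,0,0],[-15,0,0,0,0],[0,0,-30,0,0],[0,0,-35,0,0],[0,0,-35,0,0],[0,0,-35,0,0],[0,0,-15,0,0],[30,0,0,0,0],[30,0,0,0,0]]]'
python3 -m crank '[[[30,0,0,0,0.5],[30,0,0,0,1],[0,0,0,0,1],[0,0,0,0,1],[0,0,0,0,1],[0,0,0,0,1]]]'
python3 - <<'E'
from h import *
import pickle
im=snap('wrist','pics/w10.png'); pickle.dump(im,open('d10.pkl','wb')); print(ctrl.get_state()['position'])
g=im['pixels'].mean(2)
for x in(.445,.46,.495,.51):
    print(x,[int(g[tuple(np.round(proj(im,[x,y,.058])[::-1]).astype(int))]) for y in np.arange(.14,.22,.002)])
print([proj(im,[.48,y,.058]).round(1).tolist() for y in(.14,.16,.18,.2)])
v=int(proj(im,[.48,.165,.058])[1]); print(v,g[v,60:440:4].astype(int).tolist())
v=int(proj(im,[.48,.148,.058])[1]); print(v,g[v,60:440:4].astype(int).tolist())
E
```

```text
time: 21.75
position: [0.4824, 0.0641, 0.152]
tool_rot: [2.224, 2.215, 0.007]
ft_force: [0.7, 1.6, -0.4]
grip_width: 0.499
grip_force: 0.0
time: 22.25
position: [0.4807, 0.1229, 0.1498]
tool_rot: [2.223, 2.219, 0.0]
ft_force: [0.3, -0.1, -0.3]
grip_width: 0.134
grip_force: 0.0
[0.48070217 0.12279592 0.14977729]
0.445 [213, 92, 101, 200, 233, 234, 234, 234, 234, 234, 128, 94, 97, 181, 235, 235, 235, 235, 235, 235, 236, 236, 222, 160, 164, 188, 188, 188, 189, 189, 189, 190, 190, 190, 190, 191, 191, 191, 192, 192]
0.46 [148, 91, 96, 188, 232, 232, 233, 233, 233, 233, 151, 93, 93, 173, 234, 235, 235, 235, 236, 236, 236, 237, 224, 165, 165, 191, 191, 191, 191, 192, 192, 193, 193, 193, 194, 193, 194, 194, 194, 195]
0.495 [188, 89, 87, 142, 230, 234, 234, 234, 235, 234, 214, 91, 89, 132, 231, 236, 236, 236, 236, 237, 237, 237, 237, 233, 170, 191, 192, 192, 192, 193, 193, 194, 194, 195, 195, 195, 197, 196, 197, 198]
0.51 [211, 87, 84, 123, 226, 233, 233, 233, 233, 233, 213, 92, 86, 115, 226, 234, 234, 234, 234, 234, 234, 234, 235, 231, 165, 189, 190, 190, 190, 191, 191, 191, 192, 192, 192, 1
[... 342 characters left out ...]
, 131, 134, 132, 130, 116, 116, 116, 109, 151, 235, 237, 235, 233, 220, 245, 212, 166, 150, 147, 150, 145, 143, 139, 135, 138, 141, 140, 140, 144, 151, 156, 157, 157, 150, 150, 160, 159, 155, 153, 142, 156, 154, 147, 147, 149]
164 [137, 133, 139, 155, 148, 149, 152, 148, 150, 154, 151, 148, 156, 155, 155, 157, 155, 162, 158, 156, 160, 164, 163, 158, 155, 153, 158, 156, 174, 234, 245, 245, 219, 234, 234, 235, 236, 233, 235, 234, 233, 233, 233, 236, 236, 234, 233, 233, 236, 235, 235, 234, 231, 231, 233, 229, 226, 222, 233, 234, 237, 233, 232, 212, 245, 185, 171, 150, 149, 146, 142, 144, 136, 134, 140, 144, 142, 141, 144, 153, 153, 161, 152, 148, 95, 67, 66, 66, 68, 67, 144, 170, 170, 171, 171]
```

The front edge is within 2–4 mm of the switch edge, with slight yaw. I'll measure both edges subpixel.

```bash
python3 - <<'E'
from h import *
import pickle
im=pickle.load(open('d10.pkl','rb')); g=im['pixels'].mean(2).astype(np.float32)
u=np.arange(200,296,6)
print([int(a) for a in g[115:135,240]],[int(a) for a in g[115:135,215]],[int(a) for a in g[115:135,285]])
F=[];S=[]
for c in u:
    p=g[112:140,c]
    i=max(np.where(p<200)[0]); f=i+(200-p[i])/(p[i+1]-p[i])   # guard edge, above is bright below
    j=[k for k in range(0,i+1) if p[k]<178]; 
    if not j: continue
    k=min(j); s=k-1+(p[k-1]-178)/(p[k-1]-p[k]) if k else 0
    F.append(onz(im,c,112+f,.058)[:2]);S.append(onz(im,c,112+s,.068)[:2])
for n,A in(('guard',F),('switch',S)):
    A=np.array(A); q=np.polyfit(A[:,0]-.48,A[:,1],1); print(n,q.round(4),len(A),np.std(A[:,1]-np.polyval(q,A[:,0]-.48)))
# side edges of guard at two rows and rails
for v in(150,164,200,210):
    r=g[v,165:335]; print(v,r.astype(int)[:35].tolist(),r.astype(int)[-35:].tolist())
E
```

```text
[192, 192, 192, 191, 189, 176, 173, 207, 228, 235, 237, 237, 237, 237, 237, 237, 237, 237, 237, 237] [189, 189, 189, 189, 189, 183, 166, 155, 161, 185, 222, 234, 236, 236, 236, 235, 235, 235, 235, 235] [189, 189, 189, 188, 182, 161, 165, 210, 230, 234, 235, 234, 234, 234, 234, 234, 234, 234, 234, 234]
guard [0.0348 0.1864] 16 0.0005931706025265876
switch [0.0107 0.189 ] 16 0.00014446756670277624
150 [158, 157, 155, 154, 152, 158, 171, 174, 181, 212, 237, 244, 245, 245, 245, 245, 245, 245, 245, 244, 241, 230, 221, 228, 235, 237, 237, 235, 235, 236, 236, 236, 236, 236, 236] [237, 237, 237, 236, 234, 233, 233, 232, 233, 233, 233, 227, 218, 226, 240, 244, 245, 245, 243, 233, 203, 182, 178, 176, 163, 153, 151, 150, 149, 149, 149, 148, 148, 150, 151]
164 [158, 158, 158, 156, 155, 153, 159, 174, 177, 182, 207, 234, 243, 245, 245, 245, 245, 245, 245, 245, 244, 240, 226, 219, 227, 234, 235, 234, 234, 234, 234, 234, 234, 234, 234] [237, 237, 235, 234, 233, 232, 231, 231, 232, 232, 228, 218, 212, 233, 243, 245, 245, 244, 238, 216, 185, 177, 178, 180, 171, 156, 150, 149, 150, 150, 149, 148, 149, 151, 151]
200 [149, 149, 148, 149, 149, 147, 135, 117, 108, 112, 123, 142, 168, 204, 233, 239, 229, 198, 179, 178, 185, 207, 232, 241, 235, 213, 214, 225, 229, 229, 228, 228, 228, 228, 227] [234, 233, 231, 230, 230, 229, 229, 229, 230, 225, 217, 221, 236, 243, 244, 245, 243, 221, 153, 122, 128, 146, 148, 140, 142, 146, 147, 148, 148, 147, 148, 147, 145, 143, 141]
210 [109, 110, 110, 110, 111, 111, 111, 110, 108, 107, 109, 116, 118, 124, 152, 185, 198, 200, 201, 201, 202, 202, 202, 203, 199, 180, 153, 153, 160, 162, 161, 160, 161, 161, 160] [165, 163, 161, 161, 160, 160, 160, 160, 160, 154, 152, 175, 199, 204, 204, 202, 187, 156, 127, 118, 116, 112, 106, 108, 128, 142, 147, 147, 145, 146, 145, 144, 142, 140, 139]
```

There's a gap of about 2.6 mm at the centre and a relative yaw of 0.024. That's within limits but thin, so I'll nudge the left side of the rear face gently.

```bash
python3 -m crank '[[[-27,-6,0,0,1],[-27,-6,0,0,1],[-27,-6,0,0,1],[-27,-6,0,0,1],[-25,-7,0,0,1],[0,0,35,0,1],[0,0,35,0,1],[0,0,35,0,1],[0,0,30,0,1],[0,0,15,0,1]]]'
python3 -m crank '[[[4,0,0,0,1],[4,0,0,0,1],[4,0,0,0,1],[4,0,0,0,1],[4,0,0,0,1],[3,0,0,0,1],[2,0,0,0,1],[2,0,0,0,1]]]'
python3 -m crank '[[[2,0,0,0,1],[2,0,0,0,1],[1,0,0,0,1],[1,0,0,0,1]]]'
```

```text
time: 23.13
position: [0.4464, -0.0102, -0.0037]
tool_rot: [-2.221, -2.216, 0.005]
ft_force: [0.2, -0.3, 0.2]
grip_width: 0.008
grip_force: 0.0
time: 23.8
position: [0.4498, 0.0183, 0.0002]
tool_rot: [2.221, 2.221, 0.001]
ft_force: [-0.5, 0.6, 0.5]
grip_width: 0.007
grip_force: 0.0
time: 24.13
position: [0.4494, 0.0241, -0.0003]
tool_rot: [2.221, 2.221, -0.0]
ft_force: [-0.6, 0.1, -0.2]
grip_width: 0.005
grip_force: 0.0
```

```bash
python3 -m crank '[[[1,0,0,0,1],[1,0,0,0,1],[1,0,0,0,1],[1,0,0,0,1]]]'
python3 -m crank '[[[1,0,0,0,1],[1,0,0,0,1],[1,0,0,0,1],[0,0,0,0,1]]]'
```

```text
time: 24.47
position: [0.4494, 0.0262, -0.0003]
tool_rot: [2.221, 2.22, -0.003]
ft_force: [-0.5, -7.3, 1.2]
grip_width: 0.007
grip_force: 3.5
time: 24.8
position: [0.4494, 0.0261, -0.0002]
tool_rot: [2.221, 2.217, -0.007]
ft_force: [0.0, -12.0, 1.7]
grip_width: 0.005
grip_force: 5.8
```

It stops hard at the same y (0.0262) off-centre as well, so the guard is square against the switch. Now the button: back off, rise, move near and measure.

```bash
python3 -m crank '[[[-6,0,0,0,1],[-15,0,0,0,1],[0,0,-35,0,1],[0,0,-35,0,1],[0,0,-35,0,1],[0,0,-35,0,1],[0,0,-20,0,1],[5,30,0,0,1],[5,30,0,0,1],[5,30,0,0,1]]]'
python3 -m crank '[[[5,30,0,0,1],[5,30,0,0,1],[5,30,0,0,1],[5,30,0,0,1],[5,21,0,0,1],[0,0,0,0,1],[0,0,0,0,1]]]'
python3 - <<'E'
from h import *
import pickle
im=snap('wrist','pics/w11.png'); pickle.dump(im,open('d11.pkl','wb')); p=ctrl.get_state()['position']; print(p)
g=im['pixels'].max(2); q=proj(im,[.68,.107,.07]); print(q)
m=(g<90).astype(np.uint8); m[225:]=0
for c in cv2.findContours(m,0,2)[0]:
    a=cv2.contourArea(c)
    if a>200:
        (x,y),(w,h),t=cv2.fitEllipse(c); P=onz(im,x,y,.07); print(a,x,y,w,h,P.round(4),np.linalg.norm(onz(im,x+w/2,y,.07)-onz(im,x-w/2,y,.07)))
E
```

```text
time: 25.63
position: [0.541, 0.0257, 0.1609]
tool_rot: [2.221, 2.22, 0.004]
ft_force: [-0.3, 0.0, -0.3]
grip_width: 0.004
grip_force: 0.0
time: 26.22
position: [0.6805, 0.0511, 0.1584]
tool_rot: [-2.219, -2.221, 0.001]
ft_force: [-1.3, 0.0, 0.1]
grip_width: 0.005
grip_force: 0.0
[0.67985157 0.05054129 0.15897784]
[251.12166159 131.15734181]
201.0 33.55022430419922 68.45178985595703 3.7273972034454346 107.05077362060547 [0.4885 0.1621 0.07  ] 0.0033717341570181285
3493.5 482.382568359375 190.6580810546875 53.73114013671875 64.41441345214844 [0.9045 0.0513 0.07  ] 0.053857595883356084
7538.0 407.3609619140625 66.8905029296875 44.85893630981445 285.70849609375 [0.8163 0.1625 0.07  ] 0.03963082212061499
1082.5 48.171791076660156 22.27984046936035 37.283790588378906 127.50953674316406 [0.5074 0.1988 0.07  ] 0.032463186885340604
```

```bash
python3 - <<'E'
from h import *
import pickle
im=pickle.load(open('d11.pkl','rb')); g=im['pixels'].max(2)
print(g[70:200:8,200:304:8])
for th in(100,110,120):
    m=np.zeros_like(g); m[70:200,200:304]=g[70:200,200:304]<th
    for c in cv2.findContours(m,0,2)[0]:
        a=cv2.contourArea(c)
        if a>300: (x,y),(w,h),t=cv2.fitEllipse(c); print(th,a,x,y,w,h,onz(im,x,y,.07).round(4))
E
```

```text
[[225 228 223 227 223 216 220 218 213 214 209 213 197]
 [224 228 219 227 223 216 221 217 214 215 209 213 194]
 [224 229 183 204 207 206 205 207 205 200 199 187 206]
 [223 230 180 202 204 203 203 201 201 200 198 191 213]
 [222 230 176 203 202 238 246 246 205 201 195 199 213]
 [222 230 170 200 245 238 107 112 246 197 198 210 214]
 [222 230 169 198 245 109 113 112  99 245 199 212 216]
 [221 229 169 200 243 104 107 105 102 245 196 214 216]
 [220 228 168 198 245  97 100 100 116 242 195 146 146]
 [220 227 166 196 198 244 150 187 244 193 194 216 218]
 [219 225 168 195 196 192 195 173 194 193 194 216 220]
 [218 224 167 193 192 192 195 194 193 194 192 216 220]
 [219 222 161 189 191 192 190 193 190 191 191 216 220]
 [220 220 166 191 189 189 217 189 189 191 188 216 213]
 [219 220 191 176 179 180 181 186 182 183 186 215 206]
 [220 220 222 221 213 224 219 203 207 211 215 215 207]
 [220 218 219 154 146 168 215 143 146 182 216 211 207]]
110 772.0 250.3570098876953 125.3021011352539 30.88538932800293 32.0411262512207 [0.6793 0.1122 0.07  ]
120 793.5 250.38546752929688 125.27437591552734 31.46042823791504 32.32840347290039 [0.6793 0.1122 0.07  ]
```

Button centre confirmed at (0.679, 0.112), 32 mm across. I'm going above it and descending gently.

```bash
python3 -m crank '[[[30,0,0,0,1],[31,0,0,0,1],[0,0,30,0,1],[0,0,30,0,1],[0,0,25,0,1],[0,0,10,0,1],[0,0,0,0,1]]]'
python3 -m crank '[[[0,0,4,0,1],[0,0,4,0,1],[0,0,4,0,1],[0,0,4,0,1],[0,0,2,0,1],[0,0,0,0,1]]]'
```

```text
time: 26.85
position: [0.6775, 0.11, 0.062]
tool_rot: [-2.22, -2.219, 0.008]
ft_force: [-0.2, -0.2, 0.7]
grip_width: 0.004
grip_force: 0.0
time: 27.35
position: [0.6802, 0.1109, 0.0464]
tool_rot: [-2.221, -2.221, 0.001]
ft_force: [-0.5, 0.1, -0.4]
grip_width: 0.007
grip_force: 0.0
```

```bash
python3 -m crank '[[[0,0,2,0,1],[0,0,2,0,1],[0,0,0,0,1]]]'
python3 -m crank '[[[0,0,2,0,1],[0,0,1,0,1],[0,0,0,0,1]]]'
python3 -m crank '[[[0,0,1,0,1],[0,0,1,0,1],[0,0,0,0,1]]]'
```

```text
time: 27.6
position: [0.6802, 0.111, 0.0424]
tool_rot: [-2.221, -2.221, 0.001]
ft_force: [0.3, -0.4, -0.6]
grip_width: 0.005
grip_force: 0.0
time: 27.85
position: [0.6803, 0.1109, 0.0394]
tool_rot: [-2.221, -2.221, 0.001]
ft_force: [0.3, 0.3, 0.0]
grip_width: 0.005
grip_force: 0.0
time: 28.1
position: [0.6803, 0.111, 0.0375]
tool_rot: [-2.221, -2.222, 0.0]
ft_force: [-0.1, -0.4, 0.1]
grip_width: 0.004
grip_force: 0.0
```

```bash
for i in 1 2 3; do python3 -m crank '[[[0,0,1,0,1],[0,0,1,0,1],[0,0,0,0,1]]]' | egrep 'posi|ft'; done
```

```text
position: [0.6805, 0.111, 0.0357]
ft_force: [-0.8, 0.4, 1.5]
position: [0.6806, 0.111, 0.0339]
ft_force: [0.0, -0.2, 2.5]
position: [0.6806, 0.111, 0.0319]
ft_force: [-0.4, -0.3, 3.2]
```

Contact came at about z=0.037 and the spring force is rising. I'm continuing to the stop.

```bash
for i in 1 2; do python3 -m crank '[[[0,0,1,0,1],[0,0,1,0,1],[0,0,0,0,1]]]' | egrep 'posi|ft'; done; python3 -m crank '[[[0,0,1,0,1],[0,0,0,0,1],[0,0,0,0,1]]]'| egrep 'posi|ft'
```

```text
position: [0.6806, 0.111, 0.0299]
ft_force: [-1.9, -0.4, 4.8]
position: [0.6807, 0.111, 0.0296]
ft_force: [-4.2, -1.9, 11.9]
position: [0.6807, 0.111, 0.0295]
ft_force: [-5.9, -1.6, 15.4]
```

Bottomed out at 15 N. I'm releasing, then re-checking the guard gap and the scraper.

```bash
python3 -m crank '[[[0,0,-4,0,1],[0,0,-10,0,1],[0,0,-30,0,1],[0,0,-35,0,1],[0,0,-35,0,1],[0,-30,0,0,1],[0,-35,0,0,1],[0,-35,0,0,1],[0,-35,0,0,1],[0,-35,0,0,1]]]'| egrep 'posi|ft'
python3 -m crank '[[[0,-30,0,0,1],[0,0,0,0,1],[0,0,0,0,1],[0,0,0,0,1]]]'| egrep 'posi|ft'
python3 - <<'E'
from h import *
im=snap('wrist','pics/w12.png'); g=im['pixels'].mean(2).astype(np.float32)
print(ctrl.get_state()['position'])
for x in(.445,.455,.465,.495,.505,.515):
    ys=np.arange(.175,.2,.001); print(x,[int(cv2.getRectSubPix(g,(1,1),tuple(map(float,proj(im,[x,y,.058]))))[0,0]) for y in ys])
# guard side edges vs rails, row by row
for y in(.10,.14,.17): 
    xs=np.arange(.405,.43,.001); print(y,[int(cv2.getRectSubPix(g,(1,1),tuple(map(float,proj(im,[x,y,.058]))))[0,0]) for x in xs],[int(cv2.getRectSubPix(g,(1,1),tuple(map(float,proj(im,[x,y,.058]))))[0,0]) for x in xs+.125])
E
```

```text
position: [0.5084, 0.1109, 0.1402]
ft_force: [0.2, -0.4, 0.2]
position: [0.4812, 0.1109, 0.1411]
ft_force: [0.7, -0.5, -0.5]
[0.48150842 0.11090821 0.14097075]
0.445 [235, 235, 235, 235, 235, 235, 235, 235, 235, 227, 195, 160, 144, 151, 175, 186, 188, 188, 188, 188, 188, 188, 189, 189, 189, 189]
0.455 [236, 236, 236, 236, 236, 236, 236, 236, 235, 228, 197, 163, 146, 148, 172, 187, 190, 191, 191, 191, 191, 191, 191, 191, 191, 191]
0.465 [237, 237, 238, 238, 238, 238, 238, 238, 238, 234, 218, 189, 156, 151, 173, 189, 192, 192, 192, 192, 192, 192, 192, 193, 193, 193]
0.495 [236, 236, 236, 236, 237, 237, 237, 237, 237, 237, 235, 220, 170, 148, 168, 188, 192, 192, 193, 193, 193, 194, 194, 194, 194, 194]
0.505 [238, 238, 238, 238, 238, 238, 238, 238, 238, 238, 238, 232, 206, 157, 159, 181, 190, 191, 191, 191, 192, 192, 192, 192, 192, 193]
0.515 [232, 232, 232, 232, 232, 232, 232, 232, 232, 233, 232, 226, 198, 151, 151, 175, 187, 189, 189, 189, 189, 189, 190, 190, 190, 190]
0.1 [111, 120, 138, 155, 181, 221, 240, 243, 243, 243, 243, 243, 243, 243, 242, 234, 213, 212, 224, 227, 226, 226, 226, 227, 226] [229, 228, 228, 229, 228, 228, 227, 222, 212, 215, 234, 243, 243, 243, 234, 196, 143, 120, 116, 111, 105, 108, 124, 140, 145]
0.14 [159, 169, 174, 184, 212, 236, 243, 244, 244, 244, 244, 244, 244, 243, 240, 226, 217, 225, 232, 233, 232, 232, 232, 233, 232] [233, 232, 231, 230, 230, 231, 231, 224, 218, 228, 240, 244, 244, 243, 234, 204, 180, 176, 172, 160, 150, 148, 148, 148, 148]
0.17 [168, 171, 173, 186, 221, 230, 194, 152, 140, 141, 141, 144, 170, 216, 230, 221, 224, 233, 236, 236, 235, 235, 236, 236, 236] [235, 234, 233, 233, 234, 234, 230, 214, 174, 143, 140, 155, 197, 228, 222, 193, 179, 177, 169, 153, 148, 149, 149, 148, 147]
```

The residual dark line is 2 mm or less at the rounded edges. The hard stop held through 19 N against 2–6 N sliding friction, and the guard is square within about 0.02 rad, so the tongue is home. Handing in.

```bash
python3 -c "
from h import *
print(ctrl.get_state()['ft_force']); print(job.close_job())"
```

```text
[ 0.17741891  0.21332329 -0.34691033]
the job is handed in; nothing more can be done
None
```

I handed the job in with the scraper in the tray, the guard pushed to a hard stop at the switch, and the reset button pressed to its stop and released; no verdict came back, and full tongue depth rests on that stop plus a measured gap of about 2 mm.

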